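# Shut and lock the access panel of a valve test console

### The arm

A 7-joint arm with a two-finger parallel gripper is mounted at the origin on the work surface. World frame = base frame: x ahead of the robot, y to its left, z up, the work surface at z = 0. Lengths are in m, angles in rad, forces in N, time in s.
With the tool pointing down it reaches from about 0.425 to 0.95 m from the base axis. Payload 4.7 kg.
Tool frame: the origin (TCP) lies midway between the tips of the shut fingers; the grasp point (between the pads) lies 19 mm behind it (robot.tcp_to_grasp is the distance from the TCP to the grasp point, in m); z points along the fingers, x is the direction in which the jaws open and shut, and the axes are right-handed (so a half turn about z gives the same grasp; the last joint's range is limited). The gripper opens to 85 mm and grips with 20 to 120 N. Pads are 22 mm wide; open, the fingers measure 114 mm over their backs; the gripper's body (76 mm by 85 mm) begins 54 mm behind the grasp point. The pads swing forward as they close: fully open they stand 13 mm farther back than shut.
Start: joints at [1.192, 0.469, -0.049, 1.532, 0.024, 1.141, -0.082], TCP at [0.231, -0.634, 0.231] pointing down, gripper open.
Joint ranges: [-2.59, 2.59], [-0.33, 1.99], [-1.39, 1.29], [0.1, 2.45], [-1.04, 4.18], [0.21, 1.99], [-2.66, 2.66]. Speed limits (rad/s): [2.57, 2.57, 3.14, 3.14, 3.14, 3.14, 3.14].

### API

Orientations are given as a rotation vector (axis times angle).
In Python, from bench import robot, eyes gives the robot as it stands. The module is installed in compiled form; this text tells all that it offers.
- The arm moves only by the tool play_rows, never from a script. Its argument "steps" is one flat list of numbers, 7 for each row, row after row: the shift along the tool's x, y, z in units of 30 mm (1.0 is 30 mm), then the turn, a rotation vector about the tool's x, y, z in rad, then the opening in per cent of the stroke, from 0 (shut) to 100 (fully open). A call has 1 to 8 rows; each row is the pose to reach, as a shift and turn from the pose commanded when the call began, along the tool's axes at that moment; what a row does not reach only later rows make up. A row lasts 1/12 s, in which the tool goes at most 41.7 mm and 7.16 degrees, less where a joint would pass 70% of its speed; a pose out of reach is approached as far as the arm can. A call with a gripper value outside its range is refused whole. The fingers move at their own pace and stop on an object; "newtons" is the grip in N (left out, the last holds). Time passes only in rows, so rows that repeat a pose let the fingers close. It gives the time, the measured TCP pose, the force and the opening at its end, in the units of the state.
- robot.observe(): the state, without advancing time (a new reading comes with each control period).
- eyes.read_camera(name): name is "side" or "top" or "wrist"; returns a dict with "pixels" (384x512x3 uint8, red, green, blue), "fov_y" (degrees; the focal length in pixels is half the picture's height over the tangent of half this angle, whatever the lens; pixels are square), "cx", "cy" (the principal point, pixels), "k1" (the pictures are not rectified: a ray, as slopes to the right and down, at radius r is drawn at 1 + k1 r^2 times it, then the intrinsics apply), "world_to_cam" (4x4, takes a point from world to camera coordinates); the wrist camera has in their place "T_tool_cam" (4x4, takes a point from camera to tool coordinates, whose origin is the TCP and whose axes are the tool frame's). Camera axes: x right, y down, z forward; pixel columns grow to the right and rows downward; lengths in m; the calibration is good to about 2 mm. A picture is of the moment at which its call begins: read the wrist's pose just before it. There is no depth.
- robot.sign_off(): hands the job in, once; it reports no verdict.
The state is a dict: "time": time; "qpos": joint angles; "joint_velocities": joint speeds; "joint_torque": joint torques, N m; "tool_pos": TCP position; "tool_rot": TCP orientation; "ft_force": force on the tool from outside, world axes, zero at the start; "ft_torque": the same for the moment, N m; "width": opening from 0.0 (shut) to 1.0 (fully open).
Only numpy, scipy, OpenCV 4.12 (cv2) and the standard library are available. Lean on these libraries where they do the work, as an engineer would, in place of code of your own. Each camera call takes 0.05 s, during which the arm holds its last target.

### The job

Push the raised access panel of the mint-green test console fully shut with the fingertips, then set a fingertip in one end of the slot of its round orange fastener and sweep it a quarter turn clockwise (seen from above) as far as it goes, so that the slot lines up with the green marks and the panel is locked. Nothing is to be gripped or lifted: do not reach under the panel, and leave the plunger, flashlight and screwdriver where they are.

Things in the scene. Friction and masses are not known exactly. Their poses are not given: they have to be found in the camera images.
- console: Mint-green steel box, 300 mm (x) by 380 mm (y), its flat top deck 100 mm above the bench; fixed. Origin at the centre of its underside; x axis from its front (the robot's side) to its back. A pressure gauge 87 mm high stands on the deck at x = 118, y = 125 mm. A square opening in the deck is covered by the hinged panel.
- panel_hinge (a point): Middle of the panel's hinge line, at the level of the deck (100 mm above the bench), fixed in the console with the console's axes: the hinge runs along its y axis and the panel reaches from it towards its -x axis (the front). The panel is an aluminium plate 220 mm square and 6 mm thick with its underside at the hinge line's level.
- panel (a joint): Angle of the panel about its hinge, rad: 0 is fully shut (a firm stop, plate flat on the deck), positive is open with the front edge raised; it starts between 0.3 and 0.6. It stays where it is left (stiff hinge); about 1 to 3 N downwards near its front edge closes it.
- panel_underside: Black rubber lining under the panel, 206 mm square and 4 mm thick, which drops into the opening; not to be touched. Origin at the middle of the hinge line; turns with the panel.
- push_strip (a point): Point on the panel's upper face, on the bare strip in front of the fastener: 200 mm from the hinge, 20 mm behind the front edge, on the centre line. The strip is 39 mm deep and 220 mm wide. Behind it a fixed dark bezel ring, 88 mm inside and 112 mm outside diameter, 16 mm high, surrounds the fastener level with its cheeks. Turns with the panel; z is the plate's outward normal.
- slot (a point): Centre of the floor of the fastener's slot, on the fastener's axis: 125 mm from the hinge on the panel's centre line, 2 mm above the plate's upper face (8 mm above the deck when shut). Between two orange cheeks the slot, 30 mm wide, 84 mm long, 14 mm deep, runs along this point's y axis. z is the fastener's axis (up when shut); the point turns with the fastener.
- fastener (a joint): Turn of the fastener, rad, growing clockwise seen from above: 0 is unlocked, slot along the panel's y axis, in line with the red marks; 1.571 (firm stop) is locked, slot along the panel's x axis, in line with the green marks. Starts at 0 to 0.3, stays where left, takes about 0.1 N m. Its cam catches only if the panel is shut first; turned earlier, it keeps the panel from shutting.
- plunger: Loose steel valve plunger, 34 mm diameter, 58 mm high, upright on the deck left of the panel. Origin at the centre of its underside. Leave alone.
- flashlight: Loose bright-green flashlight, 44 mm diameter, 118 mm high, upright on the bench beside the console. Origin at the centre of its underside. Leave alone.
- screwdriver: Loose screwdriver with a green handle, 190 mm long, lying on the bench beside the console along its own x axis. Leave alone.

How it is judged:
By the outcome, as a careful person would: the job done as asked, in the order asked, and still so for the second after the job is handed in, with the robot touching nothing.
It also fails if it takes over 51 s, if anything falls off the work surface, if the arm or the gripper's body presses on something with over 40 N, if the wrist force passes 120 N, or if a joint passes its speed limit or range.

## Working session

There is one attempt and no reset: what is moved stays moved. The work goes in short steps, Python scripts to look and compute and a tool call to move; the robot and the scene stay as the last step left them, time stands still between calls to the robot, and variables do not carry over. Pictures are saved under pics/ and viewed, and the job is handed in when it is done.

Besides the shell and the picture viewer there is one more tool, called after "Emit:" by a JSON object that holds its "fn" and its "kwargs". play_rows: Moves the arm, as the interface text tells. Its arguments: {"type":"object","properties":{"steps":{"type":"array"},"newtons":{"type":"number"}},"required":["steps"]}

```bash
mkdir -p pics
cat > h.py <<'E'
import numpy as np, cv2
from bench import robot, eyes
def grab(n,f):
    s=robot.observe(); c=eyes.read_camera(n); cv2.imwrite('pics/'+f,c['pixels'][:,:,::-1].copy()); c['state']=s
    np.save('pics/'+f+'.npy',c,allow_pickle=True); return c
def load(f): return np.load('pics/'+f+'.npy',allow_pickle=True).item()
def K(c):
    h,w=c['pixels'].shape[:2]; f=h/2/np.tan(np.radians(c['fov_y'])/2); return np.array([[f,0,c['cx']],[0,f,c['cy']],[0,0,1.]])
def W2C(c):
    if 'world_to_cam' in c: return np.array(c['world_to_cam'])
    T=np.eye(4); T[:3,:3]=cv2.Rodrigues(np.array(c['state']['tool_rot'],float))[0]; T[:3,3]=c['state']['tool_pos']
    return np.linalg.inv(T@np.array(c['T_tool_cam']))
D=lambda c: np.array([c['k1'],0,0,0.])
def proj(c,P):
    M=W2C(c); return cv2.projectPoints(np.array(P,float).reshape(-1,1,3),cv2.Rodrigues(M[:3,:3])[0],M[:3,3],K(c),D(c))[0][:,0]
def ray(c,uv):
    u=cv2.undistortPoints(np.array(uv,float).reshape(-1,1,2),K(c),D(c))[:,0]
    M=np.linalg.inv(W2C(c)); d=np.c_[u,np.ones(len(u))]@M[:3,:3].T; return M[:3,3],d
def onz(c,uv,z):
    o,d=ray(c,uv); return o+d*((z-o[2])/d[:,2])[:,None]
def tri(c1,p1,c2,p2):
    o1,d1=ray(c1,p1);o2,d2=ray(c2,p2);out=[]
    for a,b in zip(d1,d2):
        t=np.linalg.lstsq(np.c_[a,-b],o2-o1,rcond=None)[0]; A=o1+a*t[0];B=o2+b*t[1]; out.append([*(A+B)/2,np.linalg.norm(A-B)])
    return np.array(out)
E
python3 - <<'E'
from h import *
for n in ['top','side','wrist']:
    c=grab(n,n+'0.png'); print(n,c['fov_y'],c['cx'],c['cy'],c['k1'])
    M=np.linalg.inv(W2C(c)); print(M.round(3))
s=robot.observe(); print(s)
E
```

```text
top 54.07886828763675 262.8170120999716 190.018141280477 -0.015692186158282783
[[ 0.012 -0.982  0.186  0.396]
 [-1.    -0.011  0.005  0.072]
 [-0.002 -0.186 -0.983  1.032]
 [ 0.     0.     0.     1.   ]]
side 52.42115639152758 261.77140707673357 185.500697894037 -0.09832213189898678
[[-0.828 -0.31   0.468  0.145]
 [-0.561  0.45  -0.695  0.736]
 [ 0.005 -0.838 -0.546  0.609]
 [ 0.     0.     0.     1.   ]]
wrist 69.86712059644475 255.7134599005419 196.87655019828736 -0.007198605935898093
[[ 0.342 -0.897 -0.28   0.302]
 [-0.94  -0.327 -0.1   -0.607]
 [-0.002  0.297 -0.955  0.373]
 [ 0.     0.     0.     1.   ]]
{'time': 0.15, 'qpos': array([ 1.1920667 ,  0.4692629 , -0.04863055,  1.53338116,  0.02407282,
        1.140988  , -0.0823011 ]), 'joint_velocities': array([ 0.00018321, -0.00377231, -0.00176802, -0.00500895, -0.00037637,
       -0.0005979 , -0.00198433]), 'joint_torque': array([ 6.91947171e-04, -5.10766625e+01, -4.66964452e-02, -2.37979370e+01,
        1.07661512e-02,  5.36564607e-03,  2.61674347e-05]), 'tool_pos': array([ 0.23124757, -0.63369966,  0.2305143 ]), 'tool_rot': array([-2.57348725e+00,  1.80042642e+00,  1.87590376e-03]), 'ft_force': array([ 0.69919097, -0.06824127,  0.17488643]), 'ft_torque': array([0.00044079, 0.00251787, 0.00138515]), 'width': 1.0005688166454452}
```

View pics/top0.png

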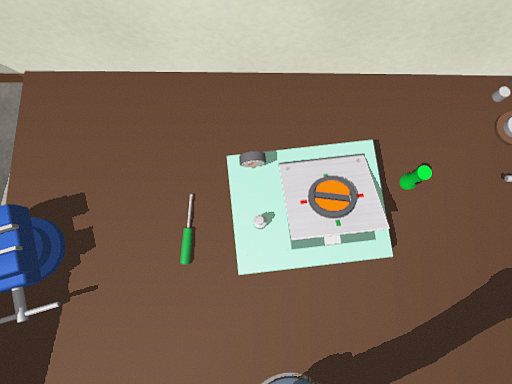

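View pics/side0.png

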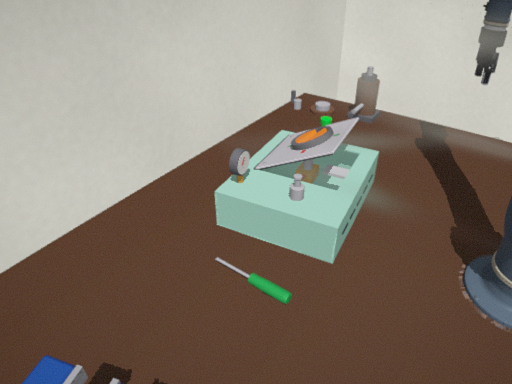

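View pics/wrist0.png

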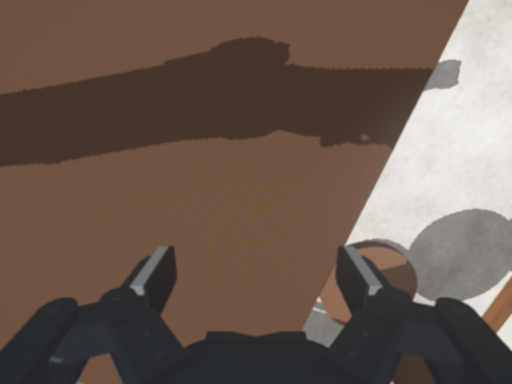

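The top view shows the deck as a quad with corners near (227,156), (374,140), (392,257) and (239,274). The panel is raised with its front edge near (290,249)-(388,228), and the orange fastener is at (333,197). The plunger is at (261,221), the flashlight at (420,175) and the screwdriver at (188,230). The side view confirms the panel is open.

Run:
```python
from h import *
c=load('top0.png'); s=load('side0.png')
def mint(c):
    hsv=cv2.cvtColor(c['pixels'],cv2.COLOR_RGB2HSV)
    return hsv
h=mint(c)
for p in [(250,200),(235,265),(300,145),(333,197),(420,175)]: print(p,h[p[1],p[0]])
m=cv2.inRange(h,(65,35,90),(90,140,255))
cs=max(cv2.findContours(m,cv2.RETR_EXTERNAL,cv2.CHAIN_APPROX_NONE)[0],key=cv2.contourArea)
hull=cv2.convexHull(cs)
ap=cv2.approxPolyDP(hull,6,True)[:,0]
print(ap)
P=onz(c,ap,0.1);print(P.round(4))
for i in range(len(P)): print(np.linalg.norm(P[i]-P[i-1]).round(4))
big=cv2.resize(c['pixels'][120:290,210:450],None,fx=3.3,fy=3.3,interpolation=cv2.INTER_CUBIC)
cv2.imwrite('pics/top0z.png',big[:,:,::-1])
big=cv2.resize(s['pixels'][100:260,210:400],None,fx=3.6,fy=3.6,interpolation=cv2.INTER_CUBIC)
cv2.imwrite('pics/side0z.png',big[:,:,::-1])
```

```text
(250, 200) [ 79  45 240]
(235, 265) [ 11 110 116]
(300, 145) [ 12 123 106]
(333, 197) [120  12 106]
(420, 175) [ 68 244 243]
[[372 140]
 [392 256]
 [239 274]
 [227 156]]
[[ 0.7079 -0.2048  0.1   ]
 [ 0.4122 -0.2415  0.1   ]
 [ 0.365   0.1316  0.1   ]
 [ 0.6606  0.1694  0.1   ]]
0.3773
0.2979
0.376
0.298
```

View pics/top0z.png

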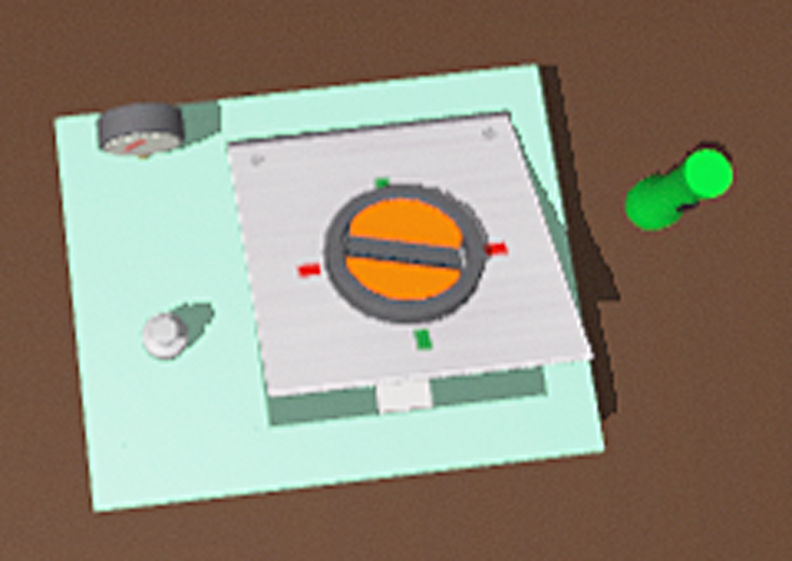

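View pics/side0z.png

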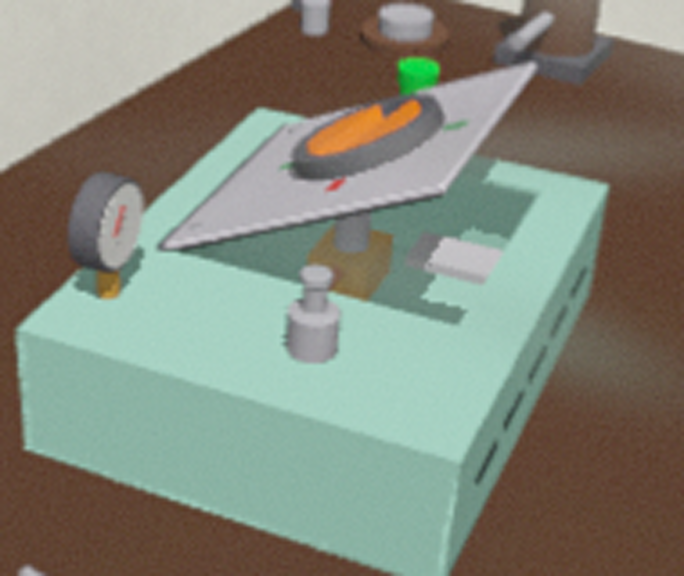

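Run:
```python
from h import *
c=load('top0.png'); s=load('side0.png')
zt=lambda x,y:(x/3.3+210-.35,y/3.3+120-.35); zs=lambda x,y:(x/3.6+210-.36,y/3.6+100-.36)
names=['FL','FR','BL','redL','redR','greenF']
T=[zt(270,393),zt(592,358),zt(229,144),zt(309,270),zt(497,249),zt(423,340)]
S=[zs(440,188),zs(535,65),zs(165,242),zs(336,185),zs(0,0),zs(455,126)]
R=tri(c,T,s,S)
for n,r in zip(names,R): print(n,r.round(4))
yaw=np.arctan2(.0367,.2957); print('yaw',np.degrees(yaw))
ctr=np.array([.5364,-.0363]); Rm=np.array([[np.cos(yaw),-np.sin(yaw)],[np.sin(yaw),np.cos(yaw)]])
print('console frame'); 
for n,r in zip(names,R): print(n,((r[:2]-ctr)@Rm).round(4),r[2].round(4))
# hinge corners at deck+6mm
for n,p in [('BL',zt(229,144)),('BR',zt(510,113))]: 
    P=onz(c,[p],.106)[0]; print(n,P.round(4),((P[:2]-ctr)@Rm).round(4))
# deck corners zoomed
for p in [(54,119),(538,65),(604,450),(94,512)]:
    P=onz(c,[zt(*p)],.1)[0]; print(P.round(4),((P[:2]-ctr)@Rm).round(4))
for n,p,z in [('plunger',(165,332),.16),('flash',(709,174),.118)]:
    P=onz(c,[zt(*p)],z)[0]; print(n,P.round(3))
# opening front edge on deck (shadow/lining) 
for p in [(270,425),(546,394)]:
    P=onz(c,[zt(*p)],.1)[0]; print('opening',((P[:2]-ctr)@Rm).round(4))
```

```text
FL [0.4453 0.0113 0.1981 0.0008]
FR [ 0.4708 -0.2051  0.1985  0.0013]
BL [0.6392 0.0351 0.1065 0.0041]
redL [ 0.5343 -0.0196  0.1596  0.0021]
redR [ 0.6339 -0.0215  0.2839  0.2884]
greenF [ 0.4828 -0.0936  0.1889  0.0009]
yaw 7.074930553485197
console frame
FL [-0.0846  0.0585] 0.1981
FR [-0.0859 -0.1594] 0.1985
BL [0.1108 0.0582] 0.1065
redL [-0.0001  0.0168] 0.1596
redR [0.0986 0.0026] 0.2839
greenF [-0.0603 -0.0502] 0.1889
BL [0.6412 0.036  0.106 ] [0.1129 0.0588]
BR [ 0.6686 -0.1815  0.106 ] [ 0.1133 -0.1604]
[0.6614 0.172  0.1   ] [0.1497 0.1913]
[ 0.7097 -0.2067  0.1   ] [ 0.151  -0.1904]
[ 0.4122 -0.2431  0.1   ] [-0.1487 -0.19  ]
[0.3631 0.1336 0.1   ] [-0.1511  0.19  ]
plunger [0.49  0.083 0.16 ]
flash [ 0.619 -0.328  0.118]
opening [-0.1027  0.0538]
opening [-0.1031 -0.154 ]
```

```bash
cat > g.py <<'E'
from h import *
yaw=np.radians(7.2); ctr=np.array([.5366,-.0360]); Rm=np.array([[np.cos(yaw),-np.sin(yaw)],[np.sin(yaw),np.cos(yaw)]])
HX,HY=.111,-.0505
def W(x,y,z): return np.array([*(ctr+Rm@np.array([x,y])),z])
def panel(d,th,up=.006,y=0): return W(HX-d*np.cos(th)+up*np.sin(th),HY+y,.1+d*np.sin(th)+up*np.cos(th))
def rot(psi): # tool down, tool x at world yaw psi(rad)
    return np.array([[np.cos(psi),np.sin(psi),0],[np.sin(psi),-np.cos(psi),0],[0,0,-1.]])
def rel(p,psi,base=None):
    s=robot.observe() if base is None else base
    R=cv2.Rodrigues(np.array(s['tool_rot'],float))[0]
    d=R.T@(p-s['tool_pos'])/.03; r=cv2.Rodrigues(R.T@rot(psi))[0].ravel()
    return d.round(3),r.round(3)
def stat():
    s=robot.observe(); R=cv2.Rodrigues(np.array(s['tool_rot'],float))[0]
    print('t',round(s['time'],2),'p',s['tool_pos'].round(4),'yaw',np.degrees(np.arctan2(R[1,0],R[0,0])).round(1),'tilt z',R[:,2].round(3),'F',s['ft_force'].round(1),'w',round(s['width'],3),'q',s['qpos'].round(2))
    print(' console:',((s['tool_pos'][:2]-ctr)@Rm-[HX,HY]).round(4),'(rel hinge)')
E
python3 - <<'E'
from g import *
stat()
print('strip',panel(.2,.436),panel(.2,0)); print('slot',panel(.125,0,.008))
p=panel(.2,.436); p[2]=.33
print(rel(p,np.radians(97.2)))
E
```

```text
t 0.15 p [ 0.2312 -0.6337  0.2305] yaw -70.0 tilt z [-0.001  0.001 -1.   ] F [ 0.7 -0.1  0.2] w 1.001 q [ 1.19  0.47 -0.05  1.53  0.02  1.14 -0.08]
 console: [-0.4889 -0.5042] (rel hinge)
strip [ 0.47570787 -0.09459384  0.1899021 ] [ 0.45463112 -0.09725645  0.106     ]
slot [ 0.52903972 -0.08785646  0.108     ]
(array([-14.093, -13.815,  -3.296]), array([-2.000e-03,  0.000e+00, -2.917e+00]))
```

Emit:
{"fn": "play_rows", "kwargs": {"steps": [0,0,-0.8,0,0,-0.12,0,-0.5,-0.5,-1.6,0,0,-0.24,0,-1.1,-1.1,-2.4,0,0,-0.36,0,-1.8,-1.8,-3.0,0,0,-0.48,0,-2.5,-2.5,-3.3,0,0,-0.6,0,-3.2,-3.2,-3.3,0,0,-0.72,0,-3.9,-3.9,-3.3,0,0,-0.84,0,-4.6,-4.6,-3.3,0,0,-0.96,0], "newtons": 40}}

```text
time: 0.82
tool_pos: [0.3141, -0.4557, 0.3304]
tool_rot: [3.116, -0.4, -0.0]
ft_force: [0.6, 0.2, -0.4]
width: -0.001
```

Run:
```python
from g import *
stat(); p=panel(.2,.436); p[2]=.33
print(rel(p,np.radians(97.2)))
```

```text
t 0.82 p [ 0.3141 -0.4557  0.3304] yaw -14.6 tilt z [-0. -0. -1.] F [ 0.6  0.2 -0.4] w -0.001 q [ 1.14  0.21 -0.3   1.68  0.07  1.26  0.57]
 console: [-0.3844 -0.338 ] (rel hinge)
(array([ 2.1760e+00, -1.3006e+01,  9.0000e-03]), array([ 0.   ,  0.   , -1.952]))
```

Emit:
{"fn": "play_rows", "kwargs": {"steps": [0.1,-0.8,0,0,0,-0.12,0,0.3,-1.6,0,0,0,-0.24,0,0.5,-2.4,0,0,0,-0.36,0,0.7,-3.2,0,0,0,-0.48,0,0.8,-4.0,0,0,0,-0.6,0,1.0,-4.8,0,0,0,-0.72,0,1.1,-5.6,0,0,0,-0.84,0,1.2,-6.4,0,0,0,-0.96,0]}}

```text
time: 1.48
tool_pos: [0.3982, -0.2797, 0.3301]
tool_rot: [-2.948, -1.085, 0.0]
ft_force: [0.3, -0.5, 0.4]
width: -0.007
```

Run:
```python
from g import *
stat(); p=panel(.2,.436); p[2]=.33
print(rel(p,np.radians(97.2)))
```

```text
t 1.48 p [ 0.3982 -0.2797  0.3301] yaw 40.4 tilt z [-0.  0. -1.] F [ 0.3 -0.5  0.4] w -0.007 q [ 1.02  0.11 -0.54  1.8   0.06  1.24  1.17]
 console: [-0.2788 -0.1739] (rel hinge)
(array([ 5.965e+00, -3.025e+00,  4.000e-03]), array([-0.   ,  0.   , -0.991]))
```

Emit:
{"fn": "play_rows", "kwargs": {"steps": [0.8,-0.4,0,0,0,-0.12,0,1.5,-0.8,0,0,0,-0.24,0,2.3,-1.2,0,0,0,-0.37,0,3.0,-1.6,0,0,0,-0.49,0,3.8,-2.0,0,0,0,-0.62,0,4.5,-2.4,0,0,0,-0.74,0,5.3,-2.7,0,0,0,-0.87,0,6.0,-3.0,0,0,0,-0.99,0]}}

```text
time: 2.15
tool_pos: [0.4782, -0.0947, 0.3303]
tool_rot: [2.078, 2.356, -0.0]
ft_force: [0.3, -0.3, -0.4]
width: -0.003
```

Run:
```python
from g import *
stat(); p=panel(.2,.436); p[2]=.2
print(rel(p,np.radians(97.2)))
grab('wrist','wrist1.png')
grab('top','top1.png')
```

```text
t 2.15 p [ 0.4782 -0.0947  0.3303] yaw 97.2 tilt z [ 0. -0. -1.] F [ 0.3 -0.3 -0.4] w -0.003 q [ 0.82  0.15 -0.78  1.79  0.11  1.25  1.7 ]
 console: [-0.1763 -0.0005] (rel hinge)
(array([ 0.016, -0.081,  4.343]), array([ 0.   ,  0.   , -0.001]))
```

View pics/wrist1.png

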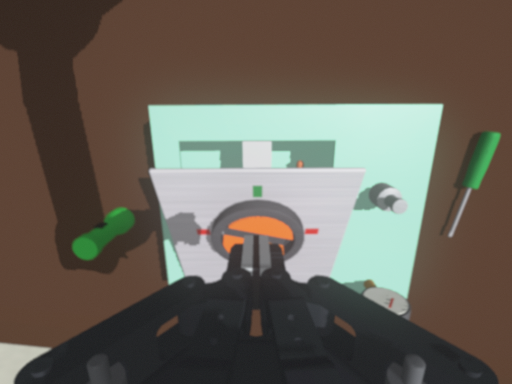

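View pics/top1.png

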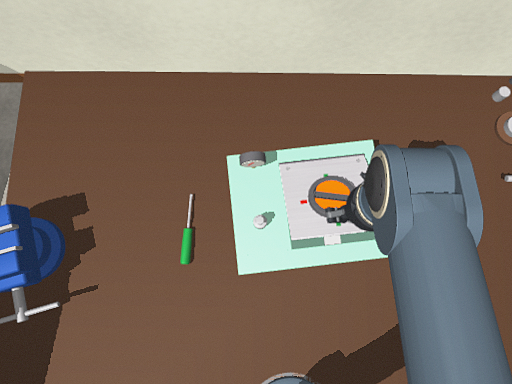

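The wrist view shows the tool on the panel's centre line: front corners at (152,170) and (362,170), and the slot around (258,235). Next I descend to just above the push strip.

Emit:
{"fn": "play_rows", "kwargs": {"steps": [0,-0.1,0.5,0,0,0,0,0,-0.1,1.1,0,0,0,0,0,-0.1,1.8,0,0,0,0,0,-0.1,2.5,0,0,0,0,0,-0.1,3.1,0,0,0,0,0,-0.1,3.5,0,0,0,0,0,-0.1,3.7,0,0,0,0,0,-0.1,3.8,0,0,0,0]}}

```text
time: 2.92
tool_pos: [0.4745, -0.097, 0.2156]
tool_rot: [-2.087, -2.347, 0.001]
ft_force: [0.4, 0.7, 0.2]
width: -0.003
```

Run:
```python
from g import *
stat()
for th in [.436,.38,.32,.26,.2,.14,.08,.04,0]:
    p=panel(.208,th)+np.array([*(Rm@[.011*1,0]),0]); print(th,p.round(4),rel(p,np.radians(97.2))[0])
```

```text
t 2.92 p [ 0.4745 -0.097   0.2156] yaw 96.7 tilt z [-0.001  0.    -1.   ] F [0.4 0.7 0.2] w -0.003 q [ 0.77  0.26 -0.76  1.96  0.21  1.01  1.6 ]
 console: [-0.1802 -0.0022] (rel hinge)
0.436 [ 0.4794 -0.0941  0.1933] [0.075 0.174 0.744]
0.38 [ 0.4745 -0.0947  0.1827] [0.074 0.01  1.096]
0.32 [ 0.47   -0.0953  0.1711] [ 0.072 -0.143  1.482]
0.26 [ 0.4661 -0.0958  0.1593] [ 0.071 -0.273  1.878]
0.2 [ 0.4629 -0.0962  0.1472] [ 0.07  -0.379  2.28 ]
0.14 [ 0.4605 -0.0965  0.135 ] [ 0.069 -0.461  2.688]
0.08 [ 0.4587 -0.0967  0.1226] [ 0.069 -0.518  3.1  ]
0.04 [ 0.458  -0.0968  0.1143] [ 0.068 -0.542  3.377]
0 [ 0.4576 -0.0969  0.106 ] [ 0.068 -0.555  3.654]
```

Emit:
{"fn": "play_rows", "kwargs": {"steps": [0.1,0.1,0.4,0,0,0,0,0.1,0.15,0.75,0,0,0,0,0.1,0.0,1.1,0,0,0,0,0.1,-0.15,1.5,0,0,0,0,0.1,-0.2,1.7,0,0,0,0,0.1,-0.3,1.9,0,0,0,0,0.1,-0.35,2.1,0,0,0,0,0.1,-0.4,2.3,0,0,0,0]}}

```text
time: 3.58
tool_pos: [0.4628, -0.0949, 0.1471]
tool_rot: [2.086, 2.348, 0.001]
ft_force: [1.9, 0.4, 2.0]
width: -0.001
```

Run:
```python
from g import *
stat(); grab('side','side2.png')
for th in [.14,.08,.04,0]:
    p=panel(.208,th)+np.array([*(Rm@[.011*1,0]),0]); print(th,p.round(4),rel(p,np.radians(97.2)))
```

```text
t 3.58 p [ 0.4628 -0.0949  0.1471] yaw 96.8 tilt z [ 0.001 -0.    -1.   ] F [1.9 0.4 2. ] w -0.001 q [ 0.73  0.33 -0.73  2.06  0.29  0.86  1.52]
 console: [-0.1916  0.0013] (rel hinge)
0.14 [ 0.4605 -0.0965  0.135 ] (array([-0.042, -0.046,  0.368]), array([-0.002, -0.   , -0.008]))
0.08 [ 0.4587 -0.0967  0.1226] (array([-0.043, -0.103,  0.78 ]), array([-0.002, -0.   , -0.008]))
0.04 [ 0.458  -0.0968  0.1143] (array([-0.043, -0.127,  1.056]), array([-0.002, -0.   , -0.008]))
0 [ 0.4576 -0.0969  0.106 ] (array([-0.043, -0.14 ,  1.333]), array([-0.002, -0.   , -0.008]))
```

View pics/side2.png

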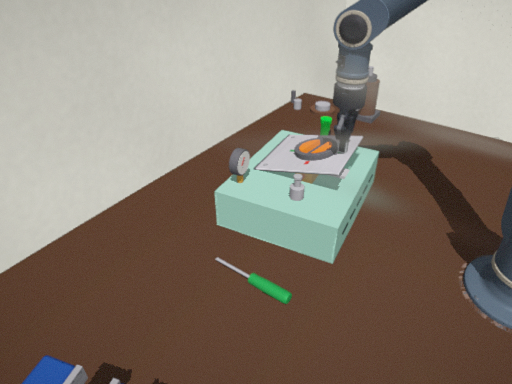

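The panel follows down under about 2 N; its front edge is now at about (355,140)-(330,178). I continue.

Emit:
{"fn": "play_rows", "kwargs": {"steps": [0,-0.05,0.2,0,0,0,0,0,-0.05,0.4,0,0,0,0,0,-0.1,0.6,0,0,0,0,0,-0.1,0.8,0,0,0,0,0,-0.1,1.0,0,0,0,0,0,-0.1,1.15,0,0,0,0,0,-0.1,1.25,0,0,0,0,0,-0.1,1.3,0,0,0,0]}}

```text
time: 4.3
tool_pos: [0.4593, -0.0955, 0.1077]
tool_rot: [-2.086, -2.348, 0.001]
ft_force: [-1.2, -0.6, 1.8]
width: 0.0
```

Run:
```python
from g import *
stat()
```

```text
t 4.3 p [ 0.4593 -0.0955  0.1077] yaw 96.8 tilt z [-0.001  0.    -1.   ] F [-1.2 -0.6  1.8] w 0.0 q [ 0.69  0.38 -0.7   2.1   0.35  0.77  1.47]
 console: [-0.1951  0.0012] (rel hinge)
```

Not yet at the stop, as the force has not risen. I press on in 1 mm steps.

Emit:
{"fn": "play_rows", "kwargs": {"steps": [0,0,0.03,0,0,0,0,0,0,0.06,0,0,0,0,0,0,0.08,0,0,0,0,0,0,0.1,0,0,0,0,0,0,0.1,0,0,0,0]}}

```text
time: 4.72
tool_pos: [0.4598, -0.0954, 0.106]
tool_rot: [2.086, 2.348, -0.001]
ft_force: [-3.6, -0.6, 7.5]
width: -0.004
```

Emit:
{"fn": "play_rows", "kwargs": {"steps": [0,0,0.03,0,0,0,0,0,0,0.05,0,0,0,0,0,0,0.05,0,0,0,0]}}

```text
time: 4.97
tool_pos: [0.4599, -0.0954, 0.1059]
tool_rot: [2.086, 2.348, -0.003]
ft_force: [-7.5, 0.8, 20.3]
width: -0.001
```

Run:
```python
from g import *
stat(); c=grab('side','side3.png'); w=grab('wrist','wrist3.png')
cv2.imwrite('pics/side3z.png',cv2.resize(c['pixels'][100:260,210:400],None,fx=3.6,fy=3.6,interpolation=cv2.INTER_CUBIC)[:,:,::-1])
```

```text
t 4.97 p [ 0.4599 -0.0954  0.1059] yaw 96.8 tilt z [-0.    -0.002 -1.   ] F [-7.5  0.8 20.3] w -0.001 q [ 0.69  0.39 -0.69  2.1   0.36  0.77  1.46]
 console: [-0.1946  0.0012] (rel hinge)
```

View pics/side3z.png

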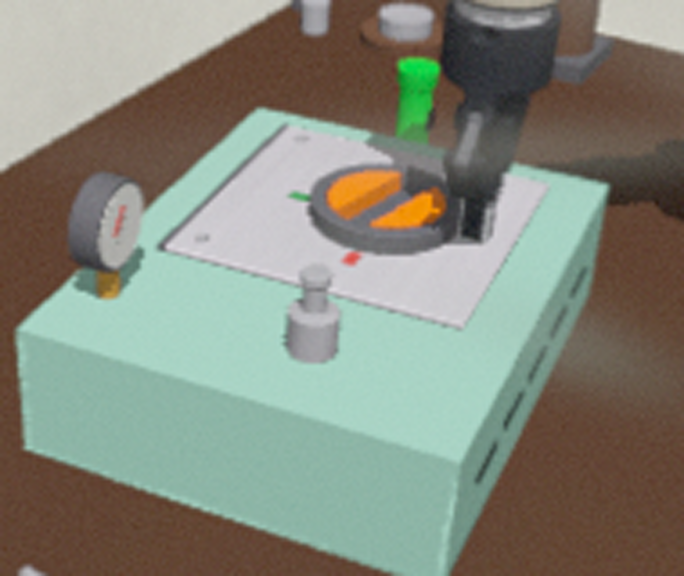

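View pics/wrist3.png

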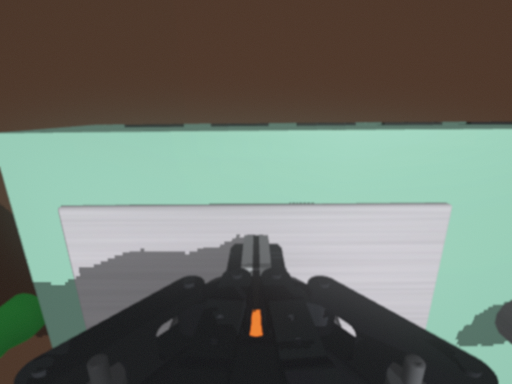

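The panel is flat on the deck at tip height 0.1059 with a firm 20 N. Now I lift off and re-measure the slot.

Emit:
{"fn": "play_rows", "kwargs": {"steps": [0,0,-0.3,0,0,0,0,0,0,-0.8,0,0,0,0,0,-0.1,-1.5,0,0,0,0,0,-0.2,-2.2,0,0,0,0,0,-0.3,-2.9,0,0,0,0,0,-0.4,-3.5,0,0,0,0,0,-0.5,-4.0,0,0,0,0,0,-0.6,-4.3,0,0,0,0]}}

```text
time: 5.73
tool_pos: [0.4429, -0.0974, 0.2348]
tool_rot: [2.084, 2.346, 0.003]
ft_force: [-0.5, -0.2, 0.2]
width: -0.001
```

Run:
```python
from g import *
stat()
for n,sl in [('side',np.s_[110:200,230:380]),('top',np.s_[130:270,250:410]),('wrist',np.s_[100:384,60:460])]:
    c=grab(n,n+'4.png'); z=cv2.resize(c['pixels'][sl],None,fx=(2 if n=='wrist' else 5 if n=='side' else 4),fy=(2 if n=='wrist' else 5 if n=='side' else 4),interpolation=cv2.INTER_CUBIC)
    cv2.imwrite(f'pics/{n}4z.png',z[:,:,::-1])
```

```text
t 5.73 p [ 0.4429 -0.0974  0.2348] yaw 96.8 tilt z [ 0.004 -0.001 -1.   ] F [-0.5 -0.2  0.2] w -0.001 q [ 0.84  0.17 -0.79  2.    0.14  1.02  1.67]
 console: [-0.2117  0.0013] (rel hinge)
```

View pics/side4z.png

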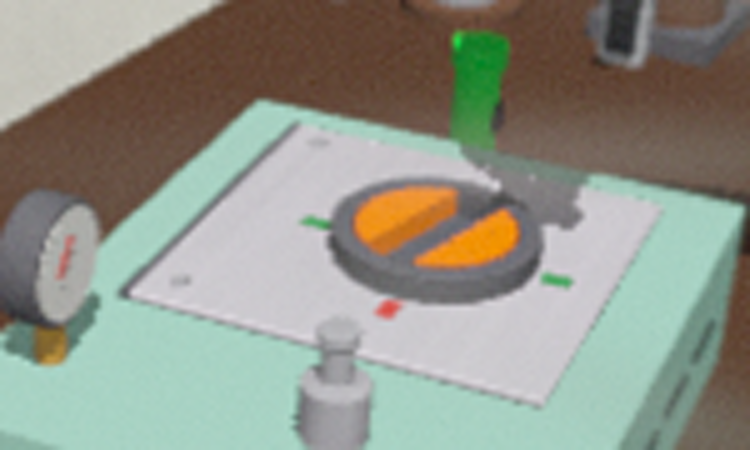

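View pics/top4z.png

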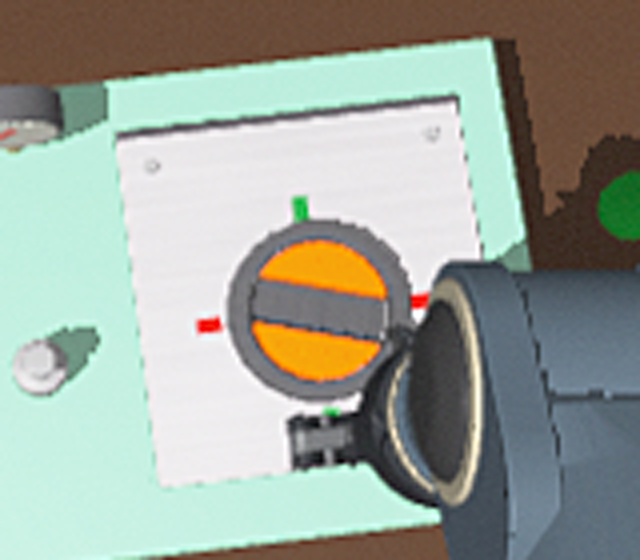

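View pics/wrist4z.png

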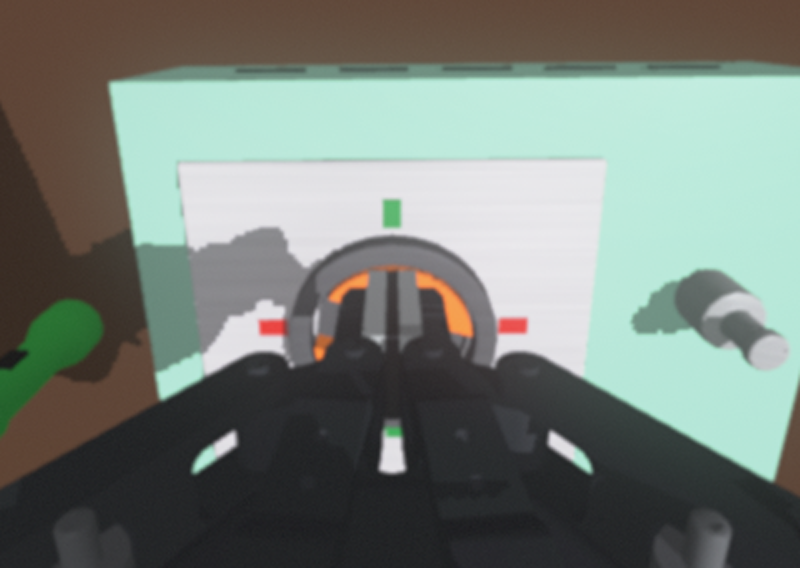

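The panel lies flat: both side and top views show its edges parallel to the opening. In the top crop the slot runs from (252,300) to (388,325). I measure the fastener centre and slot angle from the orange cheeks.

```bash
cat > slot.py <<'E'
from g import *
def slot(c,z=.122):
    hsv=cv2.cvtColor(c['pixels'],cv2.COLOR_RGB2HSV); m=cv2.inRange(hsv,(8,170,150),(25,255,255))
    cs=[k for k in cv2.findContours(m,cv2.RETR_EXTERNAL,cv2.CHAIN_APPROX_NONE)[0] if cv2.contourArea(k)>40]
    cs=sorted(cs,key=cv2.contourArea)[-2:]
    Q=[]
    for k in cs:
        P=onz(c,k[:,0],z)[:,:2]; q=(P-ctr)@Rm-[HX,HY]; Q.append(q)
        fm=np.zeros_like(m); cv2.drawContours(fm,[k],-1,255,-1); ys,xs=np.nonzero(fm)
        g=((onz(c,np.c_[xs,ys],z)[:,:2]-ctr)@Rm-[HX,HY]).mean(0); print('cheek centroid',g.round(4),'area px',len(xs)); Q[-1]=(q,g)
    d=Q[0][1]-Q[1][1]; d=d if d[0]>0 else -d
    # cheek axis is console x rotated cw by phi
    print('phi from centroids',np.arctan2(-d[1],d[0]).round(3))
    A=np.vstack([Q[0][0],Q[1][0]]); (cx,cy),r=cv2.minEnclosingCircle((A*1000).astype(np.float32)); print('circle mm',round(cx,1),round(cy,1),round(r,1))
    mid=(Q[0][1]+Q[1][1])/2; n=d/np.linalg.norm(d)
    for q,g in Q:
        sgn=np.sign((g-mid)@n); t=(q-mid)@np.array([-n[1],n[0]]); u=(q-mid)@n*sgn
        sel=(np.abs(t)<.028)&(u<.025); vx,vy,x0,y0=cv2.fitLine((q[sel]*1000).astype(np.float32),cv2.DIST_HUBER,0,.01,.01).ravel()
        if vy<0: vx,vy=-vx,-vy
        print('edge: phi',np.arctan2(vx,vy).round(3),'pt mm',x0.round(1),y0.round(1),'n',sel.sum())
E
python3 - <<'E'
from slot import *
c=load('top4.png'); slot(c)
print('side'); slot(load('side4.png'))
zt=lambda x,y:(x/4+250-.37,y/4+130-.37)
for n,p,z in [('BL',(118,137),.106),('BR',(457,98),.106),('FL',(162,489),.106),('redL',(209,325),.106),('greenB',(300,208),.106)]:
    P=onz(c,[zt(*p)],z)[0]; print(n,((P[:2]-ctr)@Rm-[HX,HY]).round(4))
E
```

```text
cheek centroid [-0.101  -0.0067] area px 282
cheek centroid [-0.1504  0.0087] area px 292
phi from centroids 0.301
circle mm -126.0 1.0 42.9
edge: phi 0.31 pt mm -110.7 -1.4 n 22
edge: phi 0.293 pt mm -139.5 5.9 n 22
side
cheek centroid [-0.1531  0.0099] area px 116
cheek centroid [-0.1079  0.0003] area px 163
phi from centroids 0.21
circle mm -128.4 3.6 42.4
edge: phi 0.258 pt mm -143.0 9.1 n 14
edge: phi 0.273 pt mm -123.2 2.5 n 13
BL [0.0003 0.1088]
BR [ 0.0012 -0.1095]
FL [-0.2218  0.109 ]
redL [-0.1255  0.0673]
greenB [-0.0585  0.0006]
```

```bash
cat >> g.py <<'E'
C=np.array([-.1255,.0005])
def sp(alpha,r=.024,z=.113): return W(HX+C[0]-r*np.sin(alpha),HY+C[1]-r*np.cos(alpha),z)
def ty(phi): return np.radians(97.2)-phi
E
python3 - <<'E'
from g import *
print(rel(sp(.3,z=.235),ty(.3)),rel(sp(.3,z=.14),ty(.3)))
E
```

```text
(array([-0.764,  2.671, -0.058]), array([0.002, 0.001, 0.292])) (array([-0.761,  2.667,  3.108]), array([0.002, 0.001, 0.292]))
```

Emit:
{"fn": "play_rows", "kwargs": {"steps": [-0.2,0.7,0,0,0,0.07,0,-0.4,1.4,0.2,0,0,0.15,0,-0.6,2.1,0.6,0,0,0.22,0,-0.76,2.67,1.2,0,0,0.29,0,-0.76,2.67,1.9,0,0,0.29,0,-0.76,2.67,2.6,0,0,0.29,0,-0.76,2.67,3.0,0,0,0.29,0,-0.76,2.67,3.1,0,0,0.29,0]}}

```text
time: 6.55
tool_pos: [0.522, -0.1103, 0.1364]
tool_rot: [-2.399, -2.02, 0.005]
ft_force: [0.0, -0.1, -0.1]
width: 0.001
```

Run:
```python
from g import *
stat(); print(rel(sp(.3,z=.14),ty(.3)), rel(sp(.3,z=.113),ty(.3)))
for n,sl,f in [('side',np.s_[100:200,230:380],5),('wrist',np.s_[100:384,60:460],2)]:
    c=grab(n,n+'5.png'); z=cv2.resize(c['pixels'][sl],None,fx=f,fy=f,interpolation=cv2.INTER_CUBIC)
    cv2.imwrite(f'pics/{n}5z.png',z[:,:,::-1])
```

```text
t 6.55 p [ 0.522  -0.1103  0.1364] yaw 80.2 tilt z [-0.006  0.002 -1.   ] F [ 0.  -0.1 -0.1] w 0.001 q [ 0.65  0.43 -0.66  1.93  0.33  0.89  1.22]
 console: [-0.1348 -0.0214] (rel hinge)
(array([-0.011,  0.081, -0.119]), array([-0.006, -0.001,  0.003])) (array([-0.012,  0.086,  0.781]), array([-0.006, -0.001,  0.003]))
```

View pics/side5z.png

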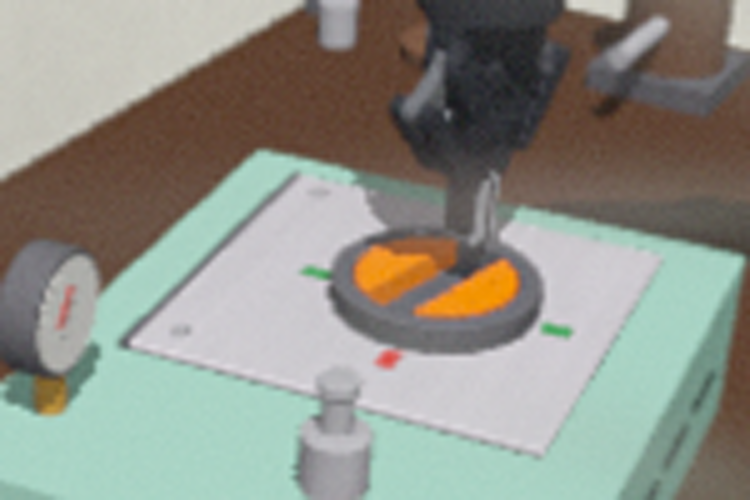

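View pics/wrist5z.png

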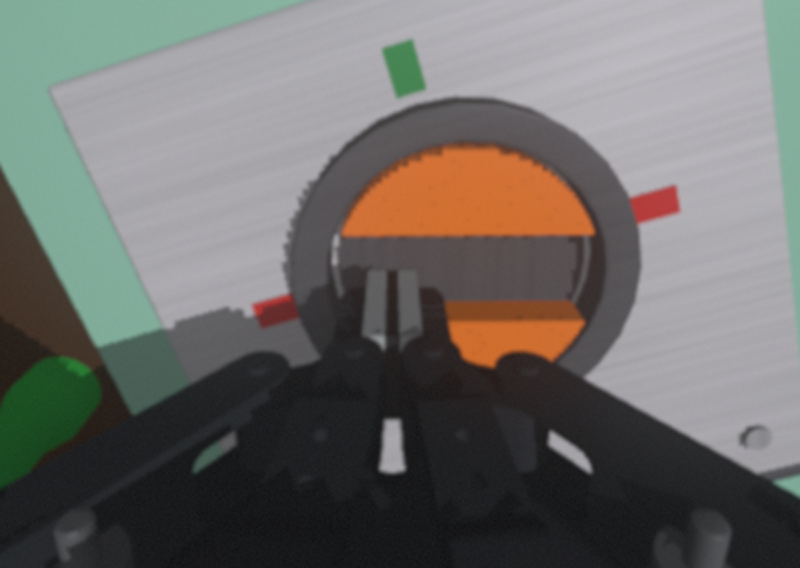

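Run:
```python
from g import *
c=load('wrist5.png'); s=c['state']; R=cv2.Rodrigues(s['tool_rot'])[0]
zt=lambda x,y:(x/2+60-.25,y/2+100-.25)
for n,p in [('front cheek L',(342,236)),('front cheek R',(597,236)),('back cheek L',(452,320)),('back cheek R',(585,321))]:
    P=onz(c,[zt(*p)],.122)[0]; print(n,'tool mm',((P-s['tool_pos'])@R*1000).round(1),'hingeframe',((P[:2]-ctr)@Rm-[HX,HY]).round(4))
```

```text
front cheek L tool mm [-14.4 -13.5  15.6] hingeframe [-0.1513 -0.0314]
front cheek R tool mm [ 64.5 -13.4  15.6] hingeframe [-0.1282  0.0441]
back cheek L tool mm [20.5 15.8 15.5] hingeframe [-0.1131 -0.0065]
back cheek R tool mm [63.8 16.3 15.5] hingeframe [-0.1     0.0348]
```

The wrist view agrees with the top view: slot 29.5 mm wide, centred 1.3 mm in +y of the tool, fastener centre 25 mm along tool x. I descend into the slot end.

Emit:
{"fn": "play_rows", "kwargs": {"steps": [0,0.05,0.1,0,0,0,0,0,0.05,0.25,0,0,0,0,0,0.05,0.4,0,0,0,0,0,0.05,0.55,0,0,0,0,0,0.05,0.67,0,0,0,0,0,0.05,0.75,0,0,0,0,0,0.05,0.78,0,0,0,0]}}

```text
time: 7.23
tool_pos: [0.5253, -0.111, 0.116]
tool_rot: [-2.403, -2.022, 0.001]
ft_force: [0.2, -0.3, 0.7]
width: 0.003
```

Run:
```python
from g import *
stat()
for phi in np.arange(.3,1.6,.1): print(phi.round(2),*rel(sp(phi+.1,r=.025),ty(phi)))
```

```text
t 7.23 p [ 0.5253 -0.111   0.116 ] yaw 80.2 tilt z [-0.001  0.    -1.   ] F [ 0.2 -0.3  0.7] w 0.003 q [ 0.63  0.46 -0.64  1.95  0.36  0.85  1.2 ]
 console: [-0.1316 -0.0224] (rel hinge)
0.3 [-0.038 -0.113  0.099] [-0.001  0.     0.003]
0.4 [-0.025 -0.196  0.099] [-0.001  0.     0.103]
0.5 [-0.004 -0.276  0.099] [-0.001  0.     0.203]
0.6 [ 0.025 -0.355  0.099] [-0.001  0.     0.303]
0.7 [ 0.061 -0.429  0.099] [-0.001  0.     0.403]
0.8 [ 0.105 -0.5    0.099] [-0.001  0.     0.503]
0.9 [ 0.155 -0.567  0.099] [-0.001  0.     0.603]
1.0 [ 0.212 -0.627  0.099] [-0.001  0.     0.703]
1.1 [ 0.275 -0.682  0.099] [-0.001  0.     0.803]
1.2 [ 0.343 -0.73   0.099] [-0.001  0.     0.903]
1.3 [ 0.415 -0.772  0.099] [-1.000e-03  0.000e+00  1.003e+00]
1.4 [ 0.491 -0.805  0.099] [-1.000e-03  0.000e+00  1.103e+00]
1.5 [ 0.57  -0.832  0.099] [-1.000e-03  0.000e+00  1.203e+00]
```

Emit:
{"fn": "play_rows", "kwargs": {"steps": [-0.04,-0.05,0.1,0,0,0,0,-0.04,-0.11,0.1,0,0,0,0,-0.03,-0.2,0.1,0,0,0.1,0,0,-0.28,0.1,0,0,0.2,0,0.02,-0.35,0.1,0,0,0.3,0,0.06,-0.43,0.1,0,0,0.4,0,0.1,-0.5,0.1,0,0,0.5,0,0.15,-0.57,0.1,0,0,0.6,0]}}

```text
time: 7.9
tool_pos: [0.51, -0.105, 0.1136]
tool_rot: [2.896, 1.213, 0.002]
ft_force: [1.2, -1.8, -1.8]
width: 0.001
```

Run:
```python
from g import *
stat()
for phi in np.arange(.9,1.6,.1): print(phi.round(2),*rel(sp(phi+.15,r=.025),ty(phi)))
c=grab('wrist','wrist6.png'); c=grab('side','side6.png')
cv2.imwrite('pics/side6z.png',cv2.resize(c['pixels'][100:200,230:380],None,fx=5,fy=5,interpolation=cv2.INTER_CUBIC)[:,:,::-1])
```

```text
t 7.9 p [ 0.51   -0.105   0.1136] yaw 45.5 tilt z [ 0.002 -0.002 -1.   ] F [ 1.2 -1.8 -1.8] w 0.001 q [ 0.53  0.41 -0.5   1.99  0.27  0.8   0.66]
 console: [-0.1461 -0.0146] (rel hinge)
0.9 [ 0.025 -0.092  0.021] [ 0.003 -0.    -0.003]
1.0 [ 0.041 -0.174  0.021] [ 0.003 -0.     0.097]
1.1 [ 0.066 -0.254  0.021] [ 0.003 -0.     0.197]
1.2 [ 0.098 -0.33   0.02 ] [ 0.003 -0.001  0.297]
1.3 [ 0.138 -0.404  0.02 ] [ 0.002 -0.001  0.397]
1.4 [ 0.184 -0.472  0.02 ] [ 0.002 -0.001  0.497]
1.5 [ 0.238 -0.536  0.02 ] [ 0.002 -0.001  0.597]
```

View pics/wrist6.png

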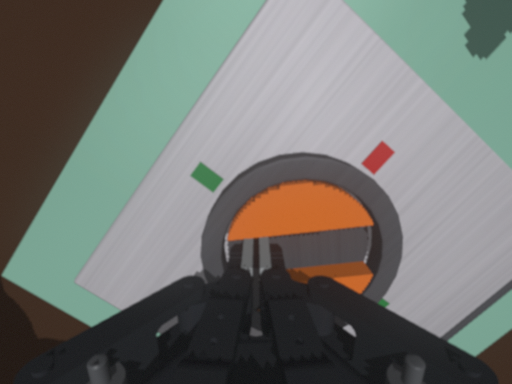

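View pics/side6z.png

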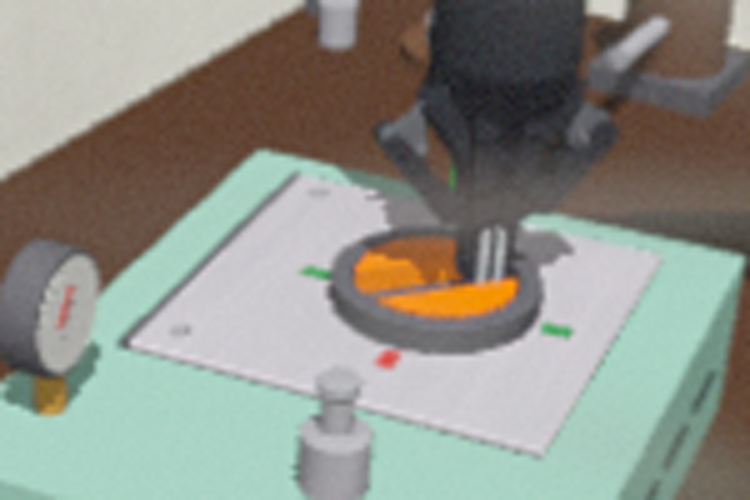

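The fastener is turning with the fingertip. In the wrist view the slot lags the tool by a few degrees, with the tip near (255,245) against the front cheek. I continue.

Emit:
{"fn": "play_rows", "kwargs": {"steps": [0.02,-0.09,0,0,0,0.03,0,0.04,-0.17,0,0,0,0.1,0,0.07,-0.25,0,0,0,0.2,0,0.1,-0.33,0,0,0,0.3,0,0.14,-0.4,0,0,0,0.4,0,0.18,-0.47,0,0,0,0.5,0,0.24,-0.54,0,0,0,0.6,0]}}

```text
time: 8.58
tool_pos: [0.5038, -0.0887, 0.1136]
tool_rot: [3.125, 0.307, 0.003]
ft_force: [2.2, -3.7, -3.7]
width: -0.001
```

Run:
```python
from g import *
stat()
for a in [1.55,1.6,1.65,1.7,1.75,1.8,1.85,1.9]: print(a,*rel(sp(a,r=.025),ty(1.571)))
c=grab('wrist','wrist7.png'); c=grab('side','side7.png')
cv2.imwrite('pics/side7z.png',cv2.resize(c['pixels'][100:200,230:380],None,fx=5,fy=5,interpolation=cv2.INTER_CUBIC)[:,:,::-1])
```

```text
t 8.58 p [ 0.5038 -0.0887  0.1136] yaw 11.2 tilt z [ 0.002 -0.002 -1.   ] F [ 2.2 -3.7 -3.7] w -0.001 q [ 0.39  0.37 -0.37  2.02  0.19  0.78  0.1 ]
 console: [-0.1502  0.0023] (rel hinge)
1.55 [-0.016  0.076  0.02 ] [ 0.002 -0.002  0.071]
1.6 [-0.013  0.035  0.02 ] [ 0.002 -0.002  0.071]
1.65 [-0.008 -0.007  0.02 ] [ 0.002 -0.002  0.071]
1.7 [-0.001 -0.048  0.02 ] [ 0.002 -0.002  0.071]
1.75 [ 0.009 -0.088  0.02 ] [ 0.002 -0.002  0.071]
1.8 [ 0.02  -0.128  0.02 ] [ 0.002 -0.002  0.071]
1.85 [ 0.033 -0.168  0.02 ] [ 0.002 -0.002  0.071]
1.9 [ 0.048 -0.207  0.02 ] [ 0.002 -0.002  0.071]
```

View pics/wrist7.png

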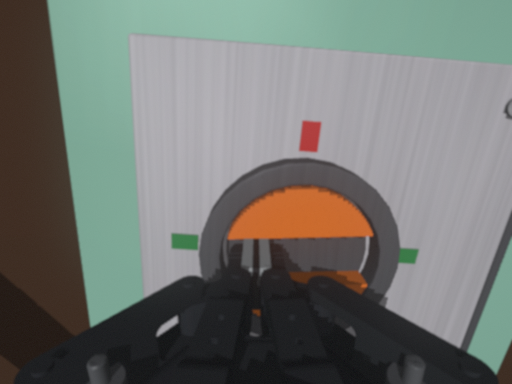

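Emit:
{"fn": "play_rows", "kwargs": {"steps": [0,-0.03,0,0,0,0.03,0,0,-0.06,0,0,0,0.07,0,0.01,-0.09,0,0,0,0.07,0,0.01,-0.12,0,0,0,0.07,0]}}

```text
time: 9.02
tool_pos: [0.5038, -0.0864, 0.1138]
tool_rot: [3.131, 0.207, 0.004]
ft_force: [4.5, -9.1, -3.1]
width: 0.001
```

Run:
```python
from g import *
stat(); print(robot.observe()['ft_torque'])
c=grab('wrist','wrist8.png')
```

```text
t 9.02 p [ 0.5038 -0.0864  0.1138] yaw 7.6 tilt z [ 0.003 -0.003 -1.   ] F [ 4.5 -9.1 -3.1] w 0.001 q [ 0.38  0.37 -0.36  2.02  0.19  0.78  0.04]
 console: [-0.1498  0.0046] (rel hinge)
[-1.92450443 -0.90252619 -0.05359946]
```

View pics/wrist8.png

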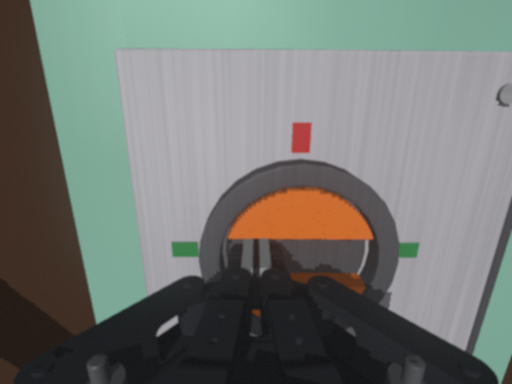

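The slot is horizontal at rows 240-270, level with the green marks at (185,249) and (409,250), and the side force is rising. I press a little more to confirm the stop.

Emit:
{"fn": "play_rows", "kwargs": {"steps": [0,-0.03,0,0,0,0,0,0,-0.06,0,0,0,0,0,0,-0.08,0,0,0,0,0,0,-0.08,0,0,0,0,0]}}

```text
time: 9.4
tool_pos: [0.5038, -0.0863, 0.1138]
tool_rot: [3.129, 0.204, 0.006]
ft_force: [4.9, -11.6, -3.9]
width: -0.003
```

Run:
```python
from g import *
stat()
```

```text
t 9.4 p [ 0.5038 -0.0863  0.1138] yaw 7.5 tilt z [ 0.004 -0.006 -1.   ] F [  4.9 -11.6  -3.9] w -0.003 q [ 0.38  0.37 -0.36  2.02  0.19  0.77  0.04]
 console: [-0.1498  0.0048] (rel hinge)
```

Emit:
{"fn": "play_rows", "kwargs": {"steps": [0,-0.04,0,0,0,0,0,0,-0.08,0,0,0,0,0,0,-0.1,0,0,0,0,0,0,-0.1,0,0,0,0,0,0,-0.1,0,0,0,0,0]}}

```text
time: 9.82
tool_pos: [0.5038, -0.0861, 0.1139]
tool_rot: [3.126, 0.201, 0.007]
ft_force: [6.0, -17.0, -4.5]
width: 0.002
```

Run:
```python
from g import *
stat()
```

```text
t 9.82 p [ 0.5038 -0.0861  0.1139] yaw 7.4 tilt z [ 0.005 -0.009 -1.   ] F [  6.  -17.   -4.5] w 0.002 q [ 0.37  0.37 -0.36  2.02  0.19  0.77  0.03]
 console: [-0.1499  0.0049] (rel hinge)
```

Firm stop confirmed: 17 N against no movement. I unload sideways, then lift straight out.

Emit:
{"fn": "play_rows", "kwargs": {"steps": [0,0.08,0,0,0,0,0,0,0.16,0,0,0,0,0,0,0.22,0,0,0,0,0,0,0.22,0,0,0,0,0,0,0.22,-0.1,0,0,0,0,0,0.22,-0.4,0,0,0,0,0,0.22,-0.9,0,0,0,0,0,0.22,-1.6,0,0,0,0]}}

```text
time: 10.48
tool_pos: [0.5006, -0.0834, 0.1606]
tool_rot: [-3.132, -0.208, 0.008]
ft_force: [-0.6, -0.5, 0.0]
width: -0.001
```

Run:
```python
from g import *
stat()
```

```text
t 10.48 p [ 0.5006 -0.0834  0.1606] yaw 7.6 tilt z [-0.005  0.002 -1.   ] F [-0.6 -0.5  0. ] w -0.001 q [ 0.4   0.31 -0.38  1.98  0.14  0.88  0.08]
 console: [-0.1526  0.0079] (rel hinge)
```

Emit:
{"fn": "play_rows", "kwargs": {"steps": [0,0,-0.8,0,0,0,0,0,0,-1.7,0,0,0,0,0,0.3,-2.7,0,0,0,0,0,1,-3.7,0,0,0,0,0,2,-4.3,0,0,0,0,0,3,-4.5,0,0,0,0,0,4,-4.5,0,0,0,0,0,5,-4.5,0,0,0,0]}}

```text
time: 11.15
tool_pos: [0.5219, -0.2333, 0.2974]
tool_rot: [-3.134, -0.21, -0.001]
ft_force: [0.9, 0.0, -1.4]
width: 0.001
```

Emit:
{"fn": "play_rows", "kwargs": {"steps": [0,1,0,0,0,0,0,0,2,0,0,0,0,0,0,3,0,0,0,0,0,0,4,0,0,0,0,0,0,5,0,0,0,0,0,0,6,0,0,0,0,0,0,6,0,0,0,0,0,0,6,0,0,0,0,0]}}

```text
time: 11.82
tool_pos: [0.5444, -0.4125, 0.2953]
tool_rot: [-3.132, -0.202, 0.002]
ft_force: [0.1, 0.7, 0.4]
width: 0.001
```

Run:
```python
from slot import *
stat()
for n,sl,f in [('side',np.s_[90:270,200:400],4),('top',np.s_[130:280,170:440],3)]:
    c=grab(n,n+'9.png'); z=cv2.resize(c['pixels'][sl],None,fx=f,fy=f,interpolation=cv2.INTER_CUBIC)
    cv2.imwrite(f'pics/{n}9z.png',z[:,:,::-1])
c=load('top9.png')
hsv=cv2.cvtColor(c['pixels'],cv2.COLOR_RGB2HSV); m=cv2.inRange(hsv,(8,170,150),(25,255,255))
G=[]
for k in cv2.findContours(m,cv2.RETR_EXTERNAL,cv2.CHAIN_APPROX_NONE)[0]:
    if cv2.contourArea(k)>40:
        fm=np.zeros_like(m); cv2.drawContours(fm,[k],-1,255,-1); y,x=np.nonzero(fm); G.append(((onz(c,np.c_[x,y],.122)[:,:2]-ctr)@Rm-[HX,HY]).mean(0)); print(G[-1].round(4),len(x))
d=G[0]-G[1]; d=d if d[1]<0 else -d; print('phi',np.arctan2(-d[1],d[0]))
```

```text
t 11.82 p [ 0.5444 -0.4125  0.2953] yaw 7.4 tilt z [-0.002  0.003 -1.   ] F [0.1 0.7 0.4] w 0.001 q [ 0.74  0.45 -0.22  1.42  0.1   1.28  0.64]
 console: [-0.1505 -0.3241] (rel hinge)
[-0.1262  0.0267] 288
[-0.1259 -0.025 ] 287
phi 1.5660171431766243
```

View pics/top9z.png

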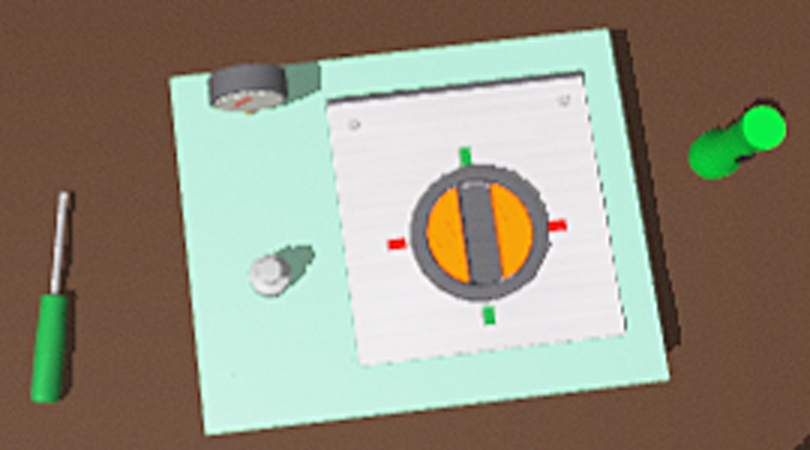

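View pics/side9z.png

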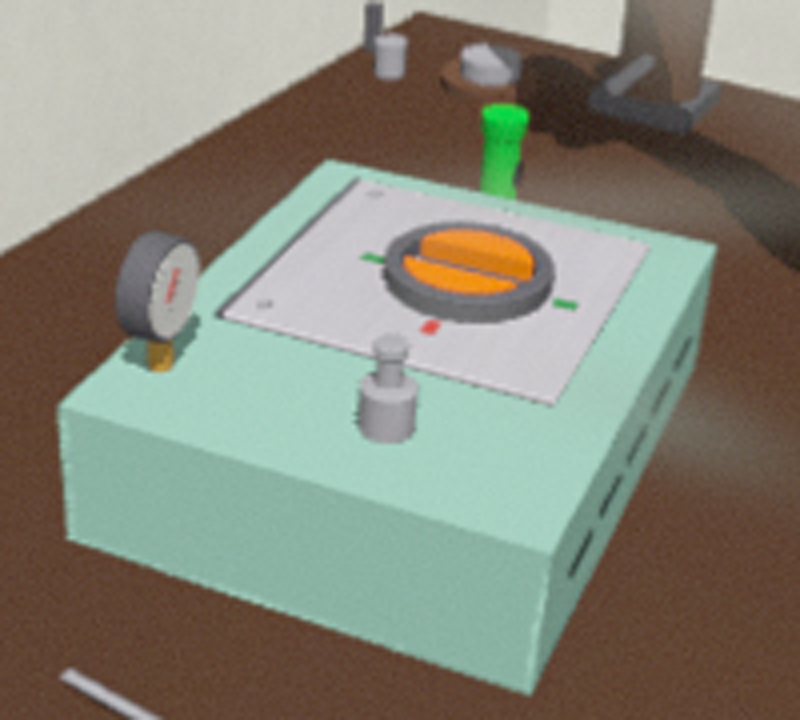

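The top view shows the slot, from (475,185) to (487,283) in the crop, in line with the green marks at (465,156) and (489,316). The panel is flat and the loose objects are where they were. I hand in.

Run:
```python
from g import *
print(robot.sign_off())
```

```text
the job is handed in; nothing more can be done
None
```

The panel is shut and the fastener is turned to its locked stop. I handed the job in with the arm clear, at about 12 s of the 51 s allowed.

- **Panel:** I pushed it down on the bare front strip with the shut fingertips until it stopped firmly. The tips stood at 105.9 mm, against 106 mm expected, under about 20 N. In the last top and side views it lies flat on the deck.
- **Fastener:** I set the shut fingertips in the right-hand end of the slot and swept it clockwise from about 0.30 rad. At the end it held firm against about 17 N sideways. The last top view measures 1.566 rad, against 1.571 rad for locked, with the slot in line with the green marks.
- **Other objects:** By eye, the plunger, flashlight and screwdriver are where they were in the first pictures, and nothing in the readings suggested contact with them. The highest wrist force I read was about 22 N, but force was read only at the end of each move.
- **Disagreement:** Before the sweep, the side camera put the slot angle at 0.21 to 0.27 rad and the top camera at about 0.30 rad. I used the top camera's value, and the wrist view confirmed it before I went into the slot.

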